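# Fit the keyed rotor on the walnut mill

## Task

Take the ribbed crushing rotor off the parts board, slip it over the mill's upright spindle and, pressing lightly, turn it until its keyway drops over the key, so that it sits fully home, flat on the spindle's shoulder. Be gentle: never force the spindle, and leave the other things on the table alone. Let go of the rotor when it is home.

Things in the scene. Friction and masses are not known exactly. Their poses are not given: they have to be found in the camera images.
- rotor_mid (a point): Centre, on the axis, half-way up the loose upright rotor (62 mm tall, 0.28-0.44 kg). Below this point a dark ribbed drum 77 mm across (z -31 to 0 mm); above it a bright hexagonal grip boss, 28 mm across flats, z 0 to +31 mm. z is up along the axis; x points to the keyway, marked by a yellow stripe on the drum. The boss has flats facing x and every 60 degrees from it.
- rotor: The same rotor; origin at the centre of its underside, 31 mm below rotor_mid, same axes. From below it has a blind bore 18 mm wide and 56 mm deep, with a keyway 9.6 mm wide that reaches 21.5 mm from the axis and runs from the underside 28 mm up. It starts standing on the parts board.
- mill: Walnut mill, fixed: wooden base 160 x 300 x 18 mm, on it a red dish 148 mm across, 14 mm high, with the upright spindle in its middle. Origin on the table under the spindle axis, z up. Towards +y, 120 to 170 mm from the spindle, stand a black gear box 70 mm high and a wooden crank handle, as high, pointing to -x.
- spindle_seat (a point): Centre of the flat top of the spindle's shoulder, a steel disc 48 mm across, 60 mm above the table; axes as the mill's. From here the steel spindle, 16 mm thick, rises 42 mm, its last 10 mm tapering to 9 mm. With the rotor home its underside lies on the shoulder; off the key it stands 16 mm above it. This point rides on the spindle's spring.
- spindle_tip (a point): Top of the spindle, 42 mm above the seat. A brass key at the spindle's foot, 8 mm wide, reaches 19 mm from the axis and 16 mm above the shoulder. Its direction is not measured: anywhere within 60 degrees (1.05 rad) either side of this point's +x, to be found by feel or seen. It fits the keyway within about 4 degrees. Gearing holds the spindle; a twist over 0.16 Nm drags it round.
- mill_socket (a point): Top of the black socket under the shoulder, 44 mm above the table, fixed. In it spindle, shoulder and key ride on a spring: gives from 5 N of push, then 1 mm per 0.8 N, to a stop at 12 mm (15 N). If the rotor is turned with the spring pressed in, the spindle springs up when the keyway meets the key and the push falls away. More than 25 N between rotor and mill spoils the key.
- board: Plywood parts board, fixed, 240 x 240 x 15 mm, on which the rotor and some small things stand; origin at the centre of its underside.
- spacer: Bystander: loose flat brass ring 44 mm across, 8 mm high, on the board; origin at the centre of its underside.
- nutpick: Bystander: loose nut pick with a red handle, 150 mm long, lying on the board along its own x, about 25 mm high; origin under its middle.
- shell_a: Bystander: loose half walnut shell, 38 mm across, 17 mm high, open side up, on the board; origin at the centre of its underside.
- shell_b: Bystander: loose half walnut shell like the other, on the table.
- walnut_a: Bystander: loose whole walnut, 36 mm across and high, on a corner of the mill's base; origin at its underside.
- walnut_b: Bystander: loose whole walnut like the other, but on the table.
Things that resemble listed ones, but are neither listed nor needed, are in the scene too. Of the things that look like the rotor, the largest one is meant.

How it is judged:
On the way, in this order (a step that is already met when the one before it is completed fails the run):
1. the rotor is lifted at least 40 mm off the board (height (world z) of rotor_mid above 0.086 m), for 0.1 s.
2. the rotor is slipped upright over the spindle (horizontal distance between rotor_mid and spindle_seat below 0.004 m and z of rotor_mid in the frame of spindle_seat below 0.06 m and angle between rotor's own z axis and vertical below 0.1 rad), for 0.1 s.
At the end, for the whole second after the job is handed in: The rotor sits home on the spindle: its underside within 3 mm of the shoulder, its axis within 4 mm of the spindle's and within 0.06 rad of upright; it is released and at rest (z of rotor_mid in the frame of spindle_seat below 0.034 m and horizontal distance between rotor_mid and spindle_seat below 0.004 m and angle between rotor's own z axis and vertical below 0.06 rad and linear speed of rotor below 0.01 m/s and contact force between the fingers and rotor below 0.1 N); the robot touches nothing.
It fails at once if the rotor is pushed against the mill with more than 25 N (contact force between rotor and mill above 25 N).
It fails at once if a bystander (spacer, nut pick, shells, walnuts) is moved more than 20 mm (distance of any of spacer, nutpick, shell_a, shell_b, walnut_a, walnut_b from where it was at the start of the episode above 0.02 m).
It also fails if it takes over 72 s, if anything falls off the work surface, if the arm or the gripper's body presses on something with over 40 N, if the wrist force passes 120 N, or if a joint passes its speed limit or range.

## Robot

A 6-joint arm with a two-finger parallel gripper is mounted at the origin on the work surface. World frame = base frame: x ahead of the robot, y to its left, z up, the work surface at z = 0. Lengths are in m, angles in rad, forces in N, time in s.
With the tool pointing down it reaches from about 0.375 to 0.9 m from the base axis. Payload 3.1 kg.
Tool frame: the origin (TCP) lies at the very end of the fingers, on their centre line; the grasp point (between the pads) lies 19 mm behind it; z points along the fingers, y is the direction in which the jaws open and shut (so a half turn about z gives the same grasp; the last joint's range is limited). The gripper opens to 85 mm and grips with 20 to 120 N. Pads are 22 mm wide; open, the fingers measure 114 mm over their backs; the gripper's body (76 mm by 85 mm) begins 54 mm behind the grasp point. The pads swing forward as they close: fully open they stand 13 mm farther back than shut.
Start: joints at [-0.178, 0.527, 1.433, -0, 1.181, -0.178], TCP at [0.625, 0, 0.231] pointing down, gripper open.
Joint ranges: [-3.08, 3.08], [-0.75, 2.2], [0.22, 2.44], [-1.43, 4.57], [0, 2.65], [-2.85, 2.85]. Speed limits (rad/s): [2.79, 2.79, 3.14, 3.14, 3.14, 3.14].

## Interface

Orientations are given as a unit quaternion [x, y, z, w].
In Python, from station import manip gives the robot as it stands.
- The arm moves only by the tool send_rows, never from a script. Its argument "motion" is a list of rows, each an object with "gripper": the finger opening in mm, from 0 to 85.4; "travel": the shift along the tool's x, y, z in mm, a list of three; "rotation": the turn, a rotation vector about the tool's x, y, z in degrees, a list of three. In form: [{"gripper": gripper, "travel": [x, y, z], "rotation": [ax, ay, az]}, ...]. A call has 1 to 12 rows; each row shifts and turns the commanded pose from where the row before left it, along the tool's axes as they then stand; what a row does not reach is not made up. A row lasts 1/12 s, in which the tool goes at most 41.7 mm and 7.16 degrees, less where a joint would pass 70% of its speed; a pose out of reach is approached as far as the arm can. A call is refused whole if a number of a shift passes 41.7 or a number of a turn 7.16, either way. A call with a gripper value outside its range is refused whole. The fingers move at their own pace and stop on an object; "newtons" is the grip in N (left out, the last holds). Time passes only in rows, so rows that do not move let the fingers close. It gives the time, the measured TCP pose, the force and the opening at its end, in the units of the state.
- manip.sense(): the state, without advancing time (a new reading comes with each control period).
- manip.snapshot(name): name is "scene" or "side" or "wrist"; returns the picture (384x512x3 uint8, red, green, blue); there is no depth.
- manip.calibration(name): a dict with "fx", "fy", "cx", "cy" (pixels), "k1" (the pictures are not rectified: a ray, as slopes to the right and down, at radius r is drawn at 1 + k1 r^2 times it, then the intrinsics apply), "cam_to_world" (4x4, takes a point from camera to world coordinates). Camera axes: x right, y down, z forward; pixel columns grow to the right and rows downward; lengths in m; the calibration is good to about 2 mm. A picture is of the moment at which its call begins: read the wrist's pose just before it. calibration takes no time and is no camera call; for the wrist camera it gives the pose at the moment of the call.
- manip.sign_off(): hands the job in, once; it reports no verdict.
The state is a dict: "t": time; "q": joint angles; "qd": joint speeds; "tau": joint torques, N m; "tcp_pos": TCP position; "tool_rot": TCP orientation; "force": force on the tool from outside, world axes, zero at the start; "ft_torque": the same for the moment, N m; "finger_gap": opening from 0.0 (shut) to 1.0 (fully open).
Only numpy, scipy, OpenCV 4.12 (cv2) and the standard library are available. Lean on these libraries where they do the work, as an engineer would, in place of code of your own. Each camera call takes 0.05 s, during which the arm holds its last target. There are 200 camera calls.

## Working session

There is one attempt and no reset: what is moved stays moved. The work goes in short steps, Python scripts to look and compute and a tool call to move; the robot and the scene stay as the last step left them, time stands still between calls to the robot, and variables do not carry over. Pictures are saved under pics/ and viewed, about 8 in all and at most 12, crops included, and the job is handed in when it is done.

Besides the shell and the picture viewer there is one more tool, called after "Request:" as name(argument=value, ...), one argument or row to a line, values as JSON. send_rows: Moves the arm, as the interface text tells. Its arguments: {"type":"object","properties":{"motion":{"type":"array","items":{"type":"object","properties":{"gripper":{"type":"number"},"travel":{"type":"array","items":{"type":"number"}},"rotation":{"type":"array","items":{"type":"number"}}}}},"newtons":{"type":"number"}},"required":["motion"]}

```bash
ls; mkdir -p pics; cat > h.py <<'E'
import numpy as np, cv2
from station import manip
def save(n,name):
    im=manip.snapshot(n); cv2.imwrite('pics/'+name,im[:,:,::-1]); return im
def ray(c,u,v):
    xd=np.array([(u-c['cx'])/c['fx'],(v-c['cy'])/c['fy']]); x=xd.copy()
    for _ in range(20): x=xd/(1+c['k1']*(x@x))
    T=np.array(c['cam_to_world']); return T[:3,3],T[:3,:3]@np.array([x[0],x[1],1])
def onz(c,u,v,z):
    o,d=ray(c,u,v); return o+d*(z-o[2])/d[2]
def proj(c,p):
    T=np.array(c['cam_to_world']); q=T[:3,:3].T@(np.array(p)-T[:3,3]); x=q[:2]/q[2]; x=x*(1+c['k1']*(x@x))
    return np.array([c['fx']*x[0]+c['cx'],c['fy']*x[1]+c['cy']])
E
python3 - <<'E'
from h import *
a=save('scene','s0.png'); b=save('side','d0.png'); w=save('wrist','w0.png')
cv2.imwrite('pics/all.png',cv2.resize(np.hstack([a,b]),(1024,384))[:,:,::-1])
for n in('scene','side','wrist'):
    c=manip.calibration(n); print(n,{k:np.round(v,3).tolist() for k,v in c.items()})
print(manip.sense())
E
```

```text
pics
scene {'fx': 391.142, 'fy': 391.142, 'cx': 255.48, 'cy': 187.957, 'k1': 0.02, 'cam_to_world': [[0.239, 0.626, -0.742, 1.234], [0.971, -0.164, 0.174, -0.198], [-0.012, -0.762, -0.647, 0.71], [0.0, 0.0, 0.0, 1.0]]}
side {'fx': 462.583, 'fy': 462.583, 'cx': 258.354, 'cy': 186.873, 'k1': 0.034, 'cam_to_world': [[-0.965, -0.182, 0.19, 0.282], [-0.262, 0.614, -0.744, 0.938], [0.019, -0.768, -0.64, 0.924], [0.0, 0.0, 0.0, 1.0]]}
wrist {'fx': 335.259, 'fy': 335.259, 'cx': 256.092, 'cy': 188.444, 'k1': -0.063, 'cam_to_world': [[1.0, 0.0, -0.002, 0.624], [-0.0, -0.947, -0.321, 0.083], [-0.002, 0.321, -0.947, 0.373], [0.0, 0.0, 0.0, 1.0]]}
{'t': 0.15, 'q': array([-1.78483452e-01,  5.28285179e-01,  1.43360448e+00,  1.63333635e-05,
        1.18145178e+00, -1.78545328e-01]), 'qd': array([-0.00065078, -0.0013632 , -0.0058517 , -0.00107373,  0.00068773,
       -0.00102611]), 'tau': array([ 1.17890530e-03, -4.42742836e+01, -1.78276026e+01, -2.15643640e-04,
        5.61750654e-03, -9.84718270e-06]), 'tcp_pos': array([6.24438953e-01, 1.45576221e-04, 2.30539557e-01]), 'tool_rot': array([ 7.07086831e-01,  7.07126190e-01, -4.92470565e-04, -7.22558131e-04]), 'force': array([-0.59550029, -0.03365658, -0.39130455]), 'ft_torque': array([-0.00259274, -0.00452371, -0.00578626]), 'finger_gap': 0.9999917617610772}
```

View pics/s0.png

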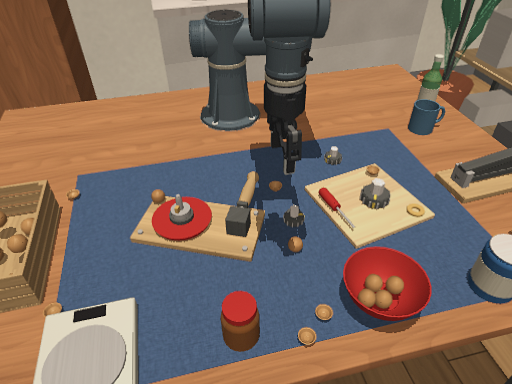

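View pics/d0.png

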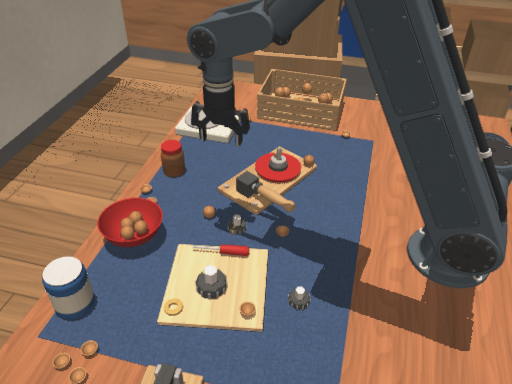

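The scene view shows the rotor on the board at (376,190), with its boss top near (377,183), and the spindle tip at (179,197). In the side view they are at (210,272) and (279,152). I'll measure both now.

```bash
python3 - <<'E'
from h import *
a=cv2.imread('pics/s0.png'); b=cv2.imread('pics/d0.png')
cs=manip.calibration('scene'); cd=manip.calibration('side')
def crop(im,x,y,r=32): return cv2.resize(im[y-r:y+r,x-r:x+r],(380,380),interpolation=cv2.INTER_CUBIC)
cv2.imwrite('pics/c0.png',np.vstack([np.hstack([crop(a,376,190),crop(b,210,275)]),np.hstack([crop(a,180,205),crop(b,278,160)])])[:, :])
im=cv2.imread('pics/c0.png'); cv2.imwrite('pics/c0.png',cv2.resize(im,(600,600)))
for n,im,c,p in(('s',a,cs,(377,183)),('d',b,cd,(210,270))):
    print('rotor top',onz(c,*p,.077))
print('tip',onz(cs,179,196,.102),onz(cd,279,151,.102))
# red dish ellipse centre
for im,c,z,roi in((a,cs,.032,(140,180,225,250)),(b,cd,.032,(245,140,310,190))):
    h=cv2.cvtColor(im,cv2.COLOR_BGR2HSV); m=((h[...,0]<8)|(h[...,0]>172))&(h[...,1]>190)&(h[...,2]>80)
    k=np.zeros_like(m); x0,y0,x1,y1=roi; k[y0:y1,x0:x1]=1
    ct,_=cv2.findContours((m&k).astype(np.uint8),cv2.RETR_EXTERNAL,cv2.CHAIN_APPROX_NONE); ct=max(ct,key=cv2.contourArea)
    P=np.array([onz(c,*q[0],z)[:2] for q in ct]); P=P[:]; (ce,r)=cv2.minEnclosingCircle((P*1000).astype(np.float32)); print('dish',ce,r)
E
```

```text
rotor top [0.56699613 0.27321567 0.077     ]
rotor top [0.56263892 0.27880564 0.077     ]
tip [ 0.51989731 -0.21521025  0.102     ] [ 0.51069063 -0.20168438  0.102     ]
dish (518.7625732421875, -220.46913146972656) 74.81415557861328
dish (494.93902587890625, -149.2661895751953) 9.999999747378752e-05
```

View pics/c0.png

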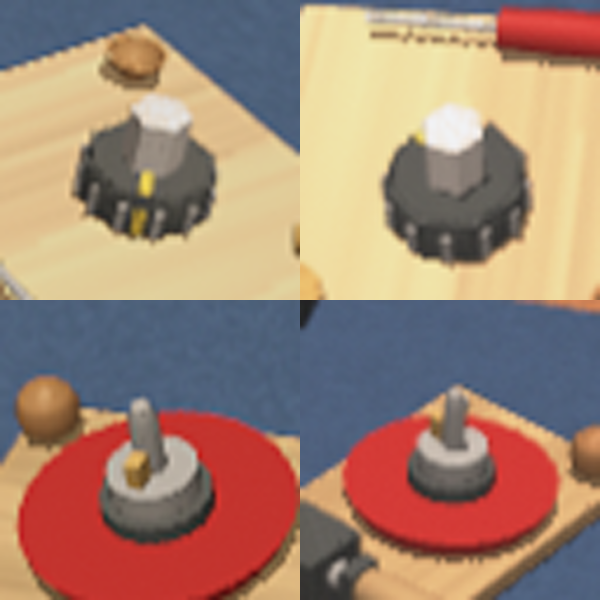

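The top crops show the yellow stripe towards the scene camera. The bottom crops show the brass key on the scene-camera side of the spindle. I'll convert these crop pixels to world points.

```bash
python3 - <<'E'
from h import *
cs=manip.calibration('scene'); cd=manip.calibration('side'); s=300/64
S=lambda x,y:(344+x/s-.5,158+y/s-.5); D=lambda x,y:(178+x/s-.5,243+y/s-.5)
S2=lambda x,y:(148+x/s-.5,173+y/s-.5); D2=lambda x,y:(246+x/s-.5,128+y/s-.5)
P=lambda n,c,p,z:print(n,np.round(onz(c,*p,z)*1000,1))
P('boss S',cs,S(161,113),.077);P('boss D',cd,D(153,126),.077)
P('stripe S out',cs,S(142,196),.046);P('stripe bottom S',cs,S(138,236),.016);P('stripe in S',cs,S(148,174),.046);P('stripe D',cd,D(118,137),.046)
P('tip S',cs,S2(140,102),.1);P('tip D',cd,D2(158,90),.1)
P('shoulder S',cs,S2(152,167),.06);P('shoulder D',cd,D2(153,145),.06)
P('key S',cs,S2(136,157),.076);P('key D',cd,D2(136,118),.076)
P('keybot S',cs,S2(133,187),.06)
E
```

```text
boss S [562.5 277.8  77. ]
boss D [563. 277.  77.]
stripe S out [591.  258.5  46. ]
stripe bottom S [591.3 262.   16. ]
stripe in S [575.5 269.9  46. ]
stripe D [588.1 264.6  46. ]
tip S [ 510.3 -218.4  100. ]
tip D [ 515.9 -227.1  100. ]
shoulder S [ 515.9 -218.4   60. ]
shoulder D [ 515.7 -219.8   60. ]
key S [ 524.1 -225.1   76. ]
key D [ 529.4 -224.8   76. ]
keybot S [ 528.5 -229.2   60. ]
```

Request:
send_rows(
  motion=[
    {"gripper":85,"travel":[35,-7.5,6],"rotation":[0,0,0]},
    {"gripper":85,"travel":[35,-7.5,6],"rotation":[0,0,0]},
    {"gripper":85,"travel":[35,-7.5,6],"rotation":[0,0,0]},
    {"gripper":85,"travel":[35,-7.5,6],"rotation":[0,0,0]},
    {"gripper":85,"travel":[35,-7.5,6],"rotation":[0,0,0]},
    {"gripper":85,"travel":[35,-7.5,6],"rotation":[0,0,0]},
    {"gripper":85,"travel":[35,-7.5,6],"rotation":[0,0,0]},
    {"gripper":85,"travel":[32.5,-8.5,6],"rotation":[0,0,0]},
    {"gripper":85,"travel":[0,0,0],"rotation":[0,0,7]},
    {"gripper":85,"travel":[0,0,0],"rotation":[0,0,7]},
    {"gripper":85,"travel":[0,0,0],"rotation":[0,0,7]},
    {"gripper":85,"travel":[0,0,0],"rotation":[0,0,7]},
  ],
)

```text
t: 1.15
tcp_pos: [0.5634, 0.278, 0.1828]
tool_rot: [0.858, 0.513, -0.001, -0.0]
force: [0.6, -0.0, -0.4]
finger_gap: 0.994
```

```bash
cat >> h.py <<'E'
from scipy.spatial.transform import Rotation as R
def st():
    s=manip.sense(); r=R.from_quat(s['tool_rot']).as_matrix()
    print('t %.2f'%s['t'],'tcp',np.round(s['tcp_pos']*1000,1),'jawaz %.1f'%np.degrees(np.arctan2(r[1,1],r[0,1])),'tz',np.round(r[:,2],3),'F',np.round(s['force'],1),'M',np.round(s['ft_torque'],2),'gap %.1f'%(s['finger_gap']*85.4),'q6 %.2f'%s['q'][5]); return s,r
E
python3 - <<'E'
from h import *
s,r=st(); c=manip.calibration('wrist'); save('wrist','w1.png')
print([np.round(proj(c,p),0) for p in((.563,.2775,.077),(.563,.2775,.046))])
E
```

```text
t 1.15 tcp [563.4 278.  182.8] jawaz -28.3 tz [-0.001 -0.    -1.   ] F [ 0.6 -0.  -0.4] M [ 0.   -0.05 -0.  ] gap 84.9 q6 0.77
[array([257., 187.]), array([257., 175.])]
```

View pics/w1.png

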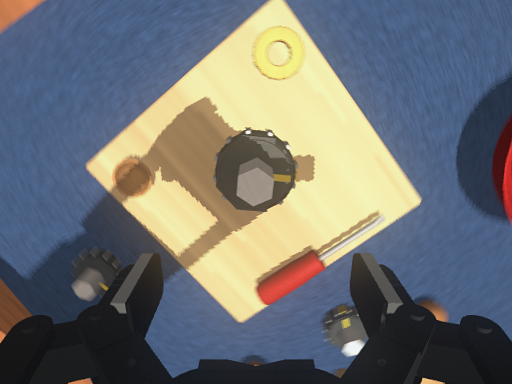

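The wrist view puts the boss top at about (255,184), 3 px from where I predicted it. The stripe runs from (273,178) to (291,179).

```bash
python3 - <<'E'
from h import *
c=manip.calibration('wrist'); b=onz(c,255,184,.077); print(b)
im=cv2.imread('pics/w1.png'); h=cv2.cvtColor(im,cv2.COLOR_BGR2HSV)
m=(h[...,0]>18)&(h[...,0]<35)&(h[...,1]>150); m[:168]=0;m[190:]=0;m[:,:270]=0;m[:,294:]=0
v,u=np.nonzero(m); print(len(u)); P=np.array([onz(c,x,y,.046) for x,y in zip(u,v)])
d=P.mean(0)-b; print(P.mean(0),np.degrees(np.arctan2(d[1],d[0])))
l=cv2.fitLine(P[:,:2].astype(np.float32)*1000,2,0,.1,.1).ravel(); print(np.degrees(np.arctan2(l[1],l[0])))
E
```

```text
[0.56262355 0.28002341 0.077     ]
99
[0.58098422 0.26521279 0.046     ] -38.891371134394134
-37.04734
```

Request:
send_rows(
  motion=[
    {"gripper":85,"travel":[0,0,33],"rotation":[0,0,4]},
    {"gripper":85,"travel":[0,0,33],"rotation":[0,0,4]},
    {"gripper":85,"travel":[0,0,33],"rotation":[0,0,0]},
    {"gripper":85,"travel":[0,0,20],"rotation":[0,0,0]},
    {"gripper":85,"travel":[0,0,13],"rotation":[0,0,0]},
    {"gripper":60,"travel":[0,0,0],"rotation":[0,0,0]},
    {"gripper":40,"travel":[0,0,0],"rotation":[0,0,0]},
    {"gripper":20,"travel":[0,0,0],"rotation":[0,0,0]},
    {"gripper":20,"travel":[0,0,0],"rotation":[0,0,0]},
    {"gripper":20,"travel":[0,0,0],"rotation":[0,0,0]},
    {"gripper":20,"travel":[0,0,0],"rotation":[0,0,0]},
    {"gripper":20,"travel":[0,0,0],"rotation":[0,0,0]},
  ],
  newtons=40,
)

```text
t: 2.2
tcp_pos: [0.5648, 0.2783, 0.0534]
tool_rot: [0.891, 0.454, 0.002, -0.0]
force: [-1.4, 1.6, 6.6]
finger_gap: 0.317
```

Request:
send_rows(
  motion=[
    {"gripper":20,"travel":[0,0,0],"rotation":[0,0,0]},
    {"gripper":20,"travel":[0,0,0],"rotation":[0,0,0]},
    {"gripper":20,"travel":[0,0,0],"rotation":[0,0,0]},
  ],
)

```text
t: 2.45
tcp_pos: [0.5648, 0.2783, 0.0533]
tool_rot: [0.891, 0.454, 0.002, -0.0]
force: [-1.2, 1.1, 6.8]
finger_gap: 0.318
```

Request:
send_rows(
  motion=[
    {"gripper":20,"travel":[0,0,-10],"rotation":[0,0,0]},
    {"gripper":20,"travel":[0,0,-25],"rotation":[0,0,0]},
    {"gripper":20,"travel":[0,0,-25],"rotation":[0,0,0]},
    {"gripper":20,"travel":[0,0,-25],"rotation":[0,0,0]},
    {"gripper":20,"travel":[0,0,-25],"rotation":[0,0,0]},
    {"gripper":20,"travel":[0,0,-20],"rotation":[0,0,0]},
    {"gripper":20,"travel":[0,0,0],"rotation":[0,0,0]},
  ],
)

```text
t: 3.03
tcp_pos: [0.5667, 0.2781, 0.1863]
tool_rot: [0.891, 0.454, 0.005, 0.001]
force: [-0.1, -0.0, -2.9]
finger_gap: 0.317
```

Request:
send_rows(
  motion=[
    {"gripper":20,"travel":[-20,11,0],"rotation":[0,0,0]},
    {"gripper":20,"travel":[-34,20,0],"rotation":[0,0,0]},
    {"gripper":20,"travel":[-34,20,0],"rotation":[0,0,0]},
    {"gripper":20,"travel":[-34,20,0],"rotation":[0,0,0]},
    {"gripper":20,"travel":[-34,20,0],"rotation":[0,0,0]},
    {"gripper":20,"travel":[-34,20,0],"rotation":[0,0,0]},
    {"gripper":20,"travel":[-34,20,0],"rotation":[0,0,0]},
    {"gripper":20,"travel":[-34,20,0],"rotation":[0,0,0]},
    {"gripper":20,"travel":[-34,20,0],"rotation":[0,0,0]},
    {"gripper":20,"travel":[-34,20,0],"rotation":[0,0,0]},
    {"gripper":20,"travel":[-34,20,0],"rotation":[0,0,0]},
    {"gripper":20,"travel":[-34,20,0],"rotation":[0,0,0]},
  ],
)

```text
t: 4.03
tcp_pos: [0.5177, -0.1785, 0.18]
tool_rot: [0.891, 0.454, -0.001, -0.001]
force: [0.1, -0.6, -3.3]
finger_gap: 0.318
```

Request:
send_rows(
  motion=[
    {"gripper":20,"travel":[-20,11,0],"rotation":[0,0,0]},
    {"gripper":20,"travel":[-16,10,0],"rotation":[0,0,0]},
    {"gripper":20,"travel":[0,0,0],"rotation":[0,0,0]},
    {"gripper":20,"travel":[0,0,0],"rotation":[0,0,0]},
  ],
)

```text
t: 4.37
tcp_pos: [0.514, -0.2192, 0.18]
tool_rot: [0.892, 0.453, -0.001, -0.001]
force: [0.0, 0.3, -3.5]
finger_gap: 0.318
```

```bash
python3 - <<'E'
from h import *
s,r=st(); a=save('scene','s2.png')[:,:,::-1]; b=save('side','d2.png')[:,:,::-1]
cs=manip.calibration('scene'); cd=manip.calibration('side')
p=proj(cs,(.516,-.219,.11)).astype(int); q=proj(cd,(.516,-.219,.11)).astype(int); print(p,q)
f=lambda im,p:cv2.resize(im[p[1]-50:p[1]+40,p[0]-45:p[0]+45],(400,400),interpolation=cv2.INTER_CUBIC)
cv2.imwrite('pics/c2.png',np.hstack([f(a,p),f(b,q)]))
E
```

```text
t 4.37 tcp [ 514.  -219.2  180. ] jawaz -36.1 tz [-0.002  0.001 -1.   ] F [ 0.   0.3 -3.5] M [ 0.07  0.01 -0.03] gap 27.2 q6 0.03
[176 192] [278 145]
```

View pics/c2.png

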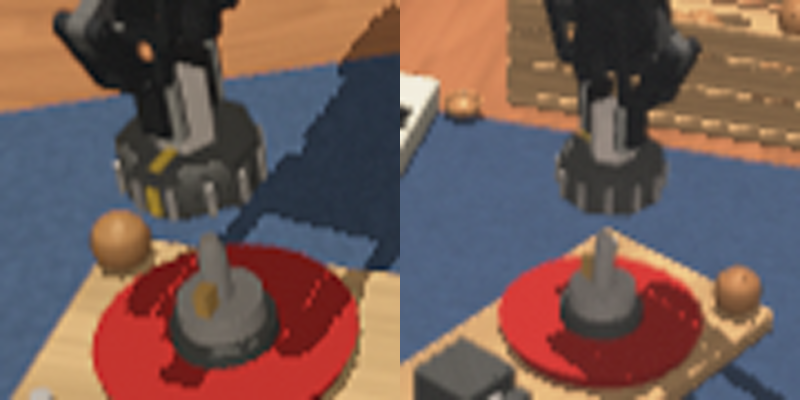

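The crops show the rotor upright above the spindle. The spindle tip is at (210,236) in the scene crop and (605,232) in the side crop, and the drum midlines are at about 191 and 612. I'll fit both positions.

```bash
cat > fit.py <<'E'
from h import *
from scipy.optimize import least_squares
cs=manip.calibration('scene'); cd=manip.calibration('side'); k=400/90
S=lambda x:131+x/k-.5; D=lambda x:233+(x-400)/k-.5
t=np.linspace(0,2*np.pi,360)
def mid(c,x,y,r,z):
    e=np.array([proj(c,(x+r*np.cos(a),y+r*np.sin(a),z)) for a in t]); return e[:,0].min(),e[:,0].max()
ob=[('drum',.157,.0385,(115,268),(557,667)),('shoulder',.06,.024,(177,268),(563,640)),('tip',.097,.006,(199,223),(595,616))]
for n,z,r,s,d in ob:
    f=lambda p:[mid(cs,p[0],p[1],r,z)[i]-S(s[i]) for i in(0,1)]+[mid(cd,p[0],p[1],r,z)[i]-D(d[i]) for i in(0,1)]
    q=least_squares(f,[.515,-.219],diff_step=1e-3); print(n,np.round(q.x*1000,1),np.round(q.fun,1))
E
python3 - <<'E'
exec(open('fit.py').read())
# stripe & key directions, scene
V=lambda y:142+y/k-.5
for a,b,z in(((172,152),(152,172),.173),):
    P=onz(cs,S(a[0]),V(a[1]),z);Q=onz(cs,S(b[0]),V(b[1]),z);print('stripe in/out',P,Q)
print('key',onz(cs,S(207),V(290),.076))
im=cv2.imread('pics/s2.png');h=cv2.cvtColor(im,cv2.COLOR_BGR2HSV)
m=(h[...,0]>12)&(h[...,0]<32)&(h[...,1]>130)
for y in range(204,216):print(y,''.join('#' if m[y,x] else '.' for x in range(168,196)),im[y,173:182,0])
E
```

```text
drum [ 513.8 -219.1] [ 0.  -0.  -0.4  0.4]
shoulder [ 516.  -216.8] [ 0.3 -0.2  1.  -1. ]
tip [ 515.1 -217.9] [ 0.1 -0.1  0.4 -0.4]
stripe in/out [ 0.52957423 -0.22782434  0.173     ] [ 0.54302944 -0.23852515  0.173     ]
key [ 0.52707248 -0.22400546  0.076     ]
204 ............................ [ 49  84  97  93 100 101  99  95  86]
205 ............................ [82 96 88 74 79 84 88 96 88]
206 ........###................. [97 95 71 50 51 55 61 97 90]
207 .......#####................ [95 83 56 53 52 45 47 99 90]
208 .......#####................ [94 70 52 54 49 41 46 94 92]
209 .......#####................ [94 72 54 55 45 43 43 79 93]
210 .......#####................ [94 77 53 56 50 40 43 78 95]
211 .......####................. [94 88 53 54 50 42 59 90 93]
212 .......####................. [95 95 63 53 51 51 87 96 94]
213 ............................ [96 95 85 80 71 74 98 96 95]
214 ............................ [ 95  95  97  97  93  93  98 100  99]
215 ............................ [ 92  93  97  97  99  99 100 102 101]
```

Request:
send_rows(
  motion=[
    {"gripper":20,"travel":[2.4,0.4,10],"rotation":[0,0,0]},
    {"gripper":20,"travel":[0,0,15],"rotation":[0,0,0]},
    {"gripper":20,"travel":[0,0,9],"rotation":[0,0,0]},
    {"gripper":20,"travel":[0,0,4],"rotation":[0,0,0]},
    {"gripper":20,"travel":[0,0,3],"rotation":[0,0,0]},
    {"gripper":20,"travel":[0,0,3],"rotation":[0,0,0]},
    {"gripper":20,"travel":[0,0,3],"rotation":[0,0,0]},
    {"gripper":20,"travel":[0,0,0],"rotation":[0,0,0]},
    {"gripper":20,"travel":[0,0,0],"rotation":[0,0,0]},
  ],
)

```text
t: 5.22
tcp_pos: [0.517, -0.2169, 0.1345]
tool_rot: [0.891, 0.454, 0.0, 0.0]
force: [-0.6, -0.7, -4.1]
finger_gap: 0.32
```

```bash
python3 -c "
from h import *
st()"
```

```text
t 5.22 tcp [ 517.  -216.9  134.5] jawaz -36.0 tz [ 0. -0. -1.] F [-0.6 -0.7 -4.1] M [ 0.03 -0.03 -0.02] gap 27.4 q6 0.03
```

Request:
send_rows(
  motion=[
    {"gripper":20,"travel":[0,0,3],"rotation":[0,0,0]},
    {"gripper":20,"travel":[0,0,3],"rotation":[0,0,0]},
    {"gripper":20,"travel":[0,0,3],"rotation":[0,0,0]},
    {"gripper":20,"travel":[0,0,3],"rotation":[0,0,0]},
    {"gripper":20,"travel":[0,0,0],"rotation":[0,0,0]},
    {"gripper":20,"travel":[0,0,0],"rotation":[0,0,0]},
  ],
)

```text
t: 5.72
tcp_pos: [0.5166, -0.2172, 0.1219]
tool_rot: [0.891, 0.454, -0.0, 0.0]
force: [-1.3, -3.3, -4.1]
finger_gap: 0.316
```

```bash
python3 -c "
from h import *
st()"
```

```text
t 5.72 tcp [ 516.6 -217.2  121.9] jawaz -36.0 tz [-0.001 -0.001 -1.   ] F [-1.3 -3.3 -4.1] M [-0.7   0.24  0.05] gap 27.0 q6 0.03
```

Request:
send_rows(
  motion=[
    {"gripper":20,"travel":[-0.8,0.2,0],"rotation":[0,0,0]},
    {"gripper":20,"travel":[0,0,2],"rotation":[0,0,0]},
    {"gripper":20,"travel":[0,0,2],"rotation":[0,0,0]},
    {"gripper":20,"travel":[0,0,2],"rotation":[0,0,0]},
    {"gripper":20,"travel":[0,0,2],"rotation":[0,0,0]},
    {"gripper":20,"travel":[0,0,1.5],"rotation":[0,0,0]},
    {"gripper":20,"travel":[0,0,0],"rotation":[0,0,0]},
  ],
)

```text
t: 6.3
tcp_pos: [0.5165, -0.2175, 0.1125]
tool_rot: [0.891, 0.454, -0.0, -0.0]
force: [-0.2, -2.2, -3.0]
finger_gap: 0.321
```

```bash
python3 -c "
from h import *
st()"
```

```text
t 6.30 tcp [ 516.5 -217.5  112.5] jawaz -36.0 tz [-0.  0. -1.] F [-0.2 -2.2 -3. ] M [-0.42  0.16 -0.08] gap 27.4 q6 0.03
```

Request:
send_rows(
  motion=[
    {"gripper":20,"travel":[-0.5,0.3,1],"rotation":[0,0,0]},
    {"gripper":20,"travel":[0,0,1],"rotation":[0,0,0]},
    {"gripper":20,"travel":[0,0,1],"rotation":[0,0,0]},
    {"gripper":20,"travel":[0,0,1],"rotation":[0,0,0]},
    {"gripper":20,"travel":[0,0,0],"rotation":[0,0,0]},
  ],
)

```text
t: 6.72
tcp_pos: [0.5165, -0.2178, 0.1085]
tool_rot: [0.891, 0.454, 0.0, -0.0]
force: [-0.6, 0.1, -3.4]
finger_gap: 0.319
```

```bash
python3 -c "
from h import *
st()"
```

```text
t 6.72 tcp [ 516.5 -217.8  108.5] jawaz -36.0 tz [-0.     0.001 -1.   ] F [-0.6  0.1 -3.4] M [-0.01  0.03 -0.  ] gap 27.2 q6 0.03
```

The underside is about 6 mm below the top of the key and there's no push-back, so the keyway seems to have met the key straight away. I'll continue down gently.

Request:
send_rows(
  motion=[
    {"gripper":20,"travel":[0,0,2],"rotation":[0,0,0]},
    {"gripper":20,"travel":[0,0,2],"rotation":[0,0,0]},
    {"gripper":20,"travel":[0,0,2],"rotation":[0,0,0]},
    {"gripper":20,"travel":[0,0,1.5],"rotation":[0,0,0]},
    {"gripper":20,"travel":[0,0,0],"rotation":[0,0,0]},
  ],
)

```text
t: 7.13
tcp_pos: [0.5163, -0.2178, 0.1008]
tool_rot: [0.891, 0.454, -0.0, -0.0]
force: [-0.6, -0.3, -3.0]
finger_gap: 0.319
```

```bash
python3 -c "
from h import *
st()"
```

```text
t 7.13 tcp [ 516.3 -217.8  100.8] jawaz -36.0 tz [-0.001  0.001 -1.   ] F [-0.6 -0.3 -3. ] M [ 0.01  0.05 -0.  ] gap 27.2 q6 0.03
```

Request:
send_rows(
  motion=[
    {"gripper":20,"travel":[0,0,1],"rotation":[0,0,0]},
    {"gripper":20,"travel":[0,0,1],"rotation":[0,0,0]},
    {"gripper":20,"travel":[0,0,1],"rotation":[0,0,0]},
    {"gripper":20,"travel":[0,0,0],"rotation":[0,0,0]},
  ],
)

```text
t: 7.47
tcp_pos: [0.5165, -0.2181, 0.0984]
tool_rot: [0.891, 0.454, 0.0, 0.0]
force: [-0.2, -0.0, -4.2]
finger_gap: 0.317
```

```bash
python3 -c "
from h import *
st()"
```

```text
t 7.47 tcp [ 516.5 -218.1   98.4] jawaz -36.0 tz [ 0.  0. -1.] F [-0.2 -0.  -4.2] M [-0.04  0.03  0.05] gap 27.1 q6 0.03
```

Request:
send_rows(
  motion=[
    {"gripper":20,"travel":[0,0,1],"rotation":[0,0,0]},
    {"gripper":20,"travel":[0,0,1],"rotation":[0,0,0]},
    {"gripper":20,"travel":[0,0,0],"rotation":[0,0,0]},
  ],
)

```text
t: 7.72
tcp_pos: [0.5165, -0.2182, 0.0967]
tool_rot: [0.891, 0.454, 0.0, 0.0]
force: [-2.5, 0.7, 3.3]
finger_gap: 0.32
```

```bash
python3 - <<'E'
from h import *
s,r=st(); a=save('scene','s3.png')[:,:,::-1]; b=save('side','d3.png')[:,:,::-1]
f=lambda im,p:cv2.resize(im[p[1]-50:p[1]+40,p[0]-45:p[0]+45],(400,400),interpolation=cv2.INTER_CUBIC)
cv2.imwrite('pics/c3.png',np.hstack([f(a,(178,195)),f(b,(278,150))]))
E
```

```text
t 7.72 tcp [ 516.5 -218.2   96.7] jawaz -36.0 tz [ 0. -0. -1.] F [-2.5  0.7  3.3] M [ 0.05  0.25 -0.02] gap 27.3 q6 0.03
```

View pics/c3.png

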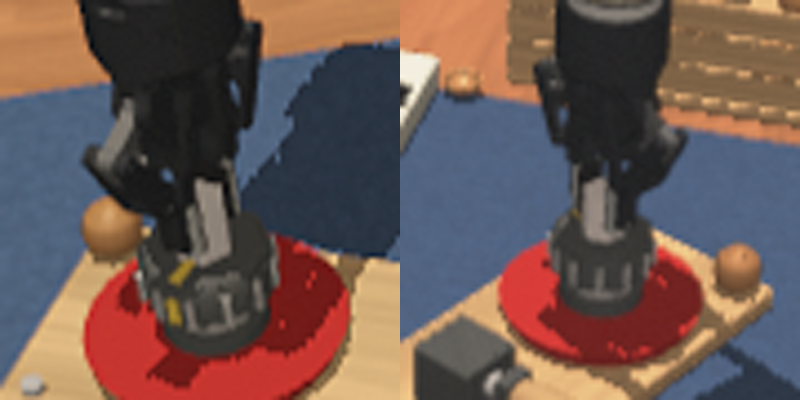

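The drum has swallowed the key and covers the shoulder, and there are about 7 N of push at seat height, so the rotor is home. I'll ease off the push, release and lift.

Request:
send_rows(
  motion=[
    {"gripper":20,"travel":[0,0,-0.8],"rotation":[0,0,0]},
    {"gripper":20,"travel":[0,0,0],"rotation":[0,0,0]},
    {"gripper":34,"travel":[0,0,0],"rotation":[0,0,0]},
    {"gripper":50,"travel":[0,0,0],"rotation":[0,0,0]},
    {"gripper":65,"travel":[0,0,0],"rotation":[0,0,0]},
    {"gripper":65,"travel":[0,0,0],"rotation":[0,0,0]},
    {"gripper":65,"travel":[0,0,-5],"rotation":[0,0,0]},
    {"gripper":65,"travel":[0,0,-15],"rotation":[0,0,0]},
    {"gripper":65,"travel":[0,0,-25],"rotation":[0,0,0]},
    {"gripper":65,"travel":[0,0,-30],"rotation":[0,0,0]},
    {"gripper":65,"travel":[0,0,-30],"rotation":[0,0,0]},
    {"gripper":65,"travel":[0,0,0],"rotation":[0,0,0]},
  ],
)

```text
t: 8.82
tcp_pos: [0.5199, -0.2202, 0.2083]
tool_rot: [0.891, 0.454, 0.003, 0.005]
force: [0.2, -0.2, 0.1]
finger_gap: 0.762
```

```bash
python3 - <<'E'
from h import *
s,r=st(); a=save('scene','s4.png')[:,:,::-1]; b=save('side','d4.png')[:,:,::-1]
cs=manip.calibration('scene'); cd=manip.calibration('side')
for z in(.1224,.1384): print('boss top at',z,np.round(proj(cs,(.5163,-.218,z)),1),np.round(proj(cd,(.5163,-.218,z)),1))
f=lambda im,p:cv2.resize(im[p[1]-50:p[1]+40,p[0]-45:p[0]+45],(400,400),interpolation=cv2.INTER_CUBIC)
cv2.imwrite('pics/c4.png',np.hstack([f(a,(178,195)),f(b,(278,150))]))
E
```

```text
t 8.82 tcp [ 519.9 -220.2  208.3] jawaz -36.0 tz [ 0.01  -0.007 -1.   ] F [ 0.2 -0.2  0.1] M [-0.02 -0.    0.04] gap 65.1 q6 0.03
boss top at 0.1224 [176.4 188.6] [278.8 142.3]
boss top at 0.1384 [175.4 183.3] [279.  137.9]
```

View pics/c4.png

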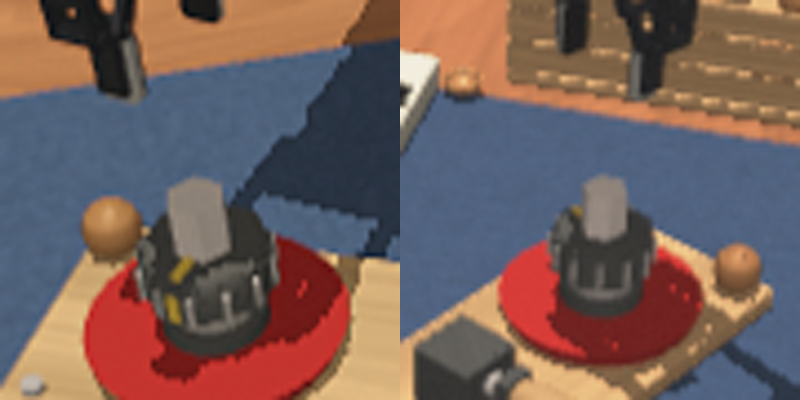

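The far edges of the boss top are at y=180 and y=177 in the crops. That puts its centre at about (177,188) in the scene view and (279,142) in the side view, matching the home height and not the off-key height. The gripper is clear, so I'm handing in.

```bash
python3 -c "
from h import *
st(); print(manip.sign_off())"
```

```text
t 8.92 tcp [ 517.2 -218.5  203.7] jawaz -36.0 tz [ 0.003 -0.002 -1.   ] F [ 0.2  0.5 -0.5] M [ 0.03  0.   -0.01] gap 64.9 q6 0.03
the job is handed in; nothing more can be done
None
```

The rotor is home on the mill spindle and released. I handed the job in at about 9 s of the 72 s; no verdict is reported.

- **What I did:** I gripped the rotor by its hexagonal boss, lifted it about 130 mm, carried it to the spindle and lowered it in small steps, nudging it sideways twice. From the pictures the keyway (about -36°) and the key (about -30°) were already close. It slid over the key as it came down, so no turning was needed.
- **Last checks that agreed:**
    - It met no vertical resistance where an off-key rotor would have stopped, 16 mm above the shoulder.
    - It met about 7 N of push at shoulder height, well under the 25 N limit.
    - In both camera views the boss top sits where the home position predicts, within about 1 px (roughly 3 mm). Off the key it would sit 4–5 px higher.
    - After release the gripper was clear above the rotor, with force readings near zero.
- **Looser points:** I first read the boss top 2–2.5 px (scene) and 1.6 px (side) above the home prediction. It fitted only after I allowed for the depth of its top face, so the proof of full seating rests mainly on the contact height. I did not measure the bystanders again; the nearby walnut looked unmoved in the pictures.

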